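Load the two empty rings of the stone lapping machine

TASK

Load the two empty rings of the lapping machine: stand one of the two round agate blanks flat on the plate inside each, whichever you like, and then put the large weight squarely on the large blank and the small weight on the small one, centred by eye. Set every piece down rather than dropping it, and leave the third ring's load, the rectangular stone block and the jar where they are.

Things in the scene. Friction and masses are not known exactly. Their poses are not given: they have to be found in the camera images.
- blank_large_center (a point): The large blank: round banded red-brown agate blank, an upright disc 58 in diameter and 32 high, about 220 g, standing on the bench among the other parts. The point is its centre, 16 above its underside. z is its axis, up. Sizes in mm here and below.
- blank_small_center (a point): The small blank: round banded red-brown agate blank, an upright disc 40 in diameter and 32 high, about 105 g, standing on the bench among the other parts. The point is its centre, 16 above its underside. z is its axis, up.
- weight_large_knob (a point): The large weight: dark steel pressure weight on the bench, about 780 g: round body 64 in diameter, 30 high; above it a thin stem, then a black cylindrical knob 26 in diameter, 38 to 62 above the underside. The point is the centre of the knob, 50 above the flat underside. z up. When the weight stands on a blank, this point is 66 above the blank's centre.
- weight_small_knob (a point): The small weight: dark steel pressure weight on the bench, about 380 g: round body 44 in diameter, 30 high; above it a thin stem, then a black cylindrical knob 26 in diameter, 38 to 62 above the underside. The point is the centre of the knob, 50 above the flat underside. z up. When the weight stands on a blank, this point is 66 above the blank's centre.
- ring_a: One empty ring: bright steel ring held fast on the lapping plate, 110 inside and 136 outside diameter, 18 high. Origin: on its axis at its underside, level with the plate top 55 above the bench; z up. Basin rim 62 above the bench; roller yokes outside the rings up to 30 above the plate. Rings stand 149 apart between centres.
- ring_b: The other empty ring: bright steel ring held fast on the lapping plate, 110 inside and 136 outside diameter, 18 high. Origin: on its axis at its underside, level with the plate top 55 above the bench; z up. Basin rim 62 above the bench; roller yokes outside the rings up to 30 above the plate.
- loaded_knob (a point): The load already standing in the third ring, to be left alone: an agate disc 52 in diameter and 32 high with a steel weight 56 in diameter fixed on it and the same black knob; 94 high in all. The point is the centre of its knob, 82 above the plate.
- slab_center (a point): Rectangular block of the same banded agate, 62 x 40 x 32 high, on the bench among the parts, to be left alone. The point is its centre, 16 above its underside; x along its length, z up.
- jar_center (a point): Amber glass jar with a steel lid, 62 in diameter and 72 high, on the bench beyond the parts, to be left alone. The point is its centre, 36 above its underside. z up.

How it is judged:
By the outcome, as a careful person would: the job done as asked, in the order asked, and still so for the second after the job is handed in, with the robot touching nothing.
It also fails if it takes over 128 s, if anything falls off the work surface, if the arm or the gripper's body presses on something with over 40 N, if the wrist force passes 120 N, or if a joint passes its speed limit or range.

ROBOT

A 6-joint arm with a two-finger parallel gripper is mounted at the origin on the work surface. World frame = base frame: x ahead of the robot, y to its left, z up, the work surface at z = 0. Lengths are in m, angles in rad, forces in N, time in s.
With the tool pointing down it reaches from about 0.4 to 0.825 m from the base axis. Payload 7 kg.
Tool frame: the origin (TCP) lies midway between the tips of the shut fingers; the grasp point (between the pads) lies 19 mm behind it; z points along the fingers, y is the line along which they close (so a half turn about z gives the same grasp; the last joint's range is limited). The gripper opens to 88 mm and grips with 3 to 60 N. Pads are 19 mm wide; open, the fingers measure 130 mm over their backs; the gripper's body (78 mm by 193 mm) begins 47 mm behind the grasp point.
Start: joints at [1.584, 0.359, 0.012, 0, -1.224, -0.288], TCP at [0.183, 0.65, 0.227] pointing down, gripper open.
Joint ranges: [-3.07, 3.07], [-1.43, 2.12], [-1.02, 1.25], [-3.03, 1.67], [-3.05, -0], [-3.03, 3.03]. Speed limits (rad/s): [2.39, 2.39, 3.01, 3.14, 3.14, 3.14].

INTERFACE

Orientations are given as [roll, pitch, yaw] about the fixed x, y, z axes, in that order (R = Rz(yaw) Ry(pitch) Rx(roll)).
In Python, from station import get_state, grab_frame, calibration, job_done, boxes_of, regions_of, spot_point gives the robot as it stands. The module is installed in compiled form; this text tells all that it offers.
- The arm moves only by the tool arm_command, never from a script. Its argument "commands" is a list of rows, each an object of numbers: "tx", "ty", "tz": the shift along the tool's x, y, z each as a share of 25 cm, from -1 to 1; "twist": the turn about the tool's z as a share of 180 degrees, from -1 to 1. A call has exactly 8 rows; each row is the pose to reach, as a shift and turn from the pose commanded when the call began, along the tool's axes at that moment, turning the shorter way round; what a row does not reach only later rows make up. A row lasts 1/12 s, in which the tool goes at most 41.7 mm and 7.16 degrees, less where a joint would pass 70% of its speed; a pose out of reach is approached as far as the arm can. A call with a number of a shift or a turn outside -1 to 1 is refused whole. A call with a gripper value outside its range is refused whole. "claw" is the opening, from 0 (shut) to 1 (fully open), set as the call begins (left out, the last holds). The fingers move at their own pace and stop on an object; "grip_force" is the grip in N (left out, the last holds). Time passes only in rows, so rows that repeat a pose let the fingers close, or fill a call up. It gives the time, the measured TCP pose, the force, the opening and the grip force at its end, in the units of the state.
- get_state(): the state, without advancing time (a new reading comes with each control period).
- grab_frame(name): name is "side" or "top"; returns the picture (480x640x3 uint8, red, green, blue); there is no depth.
- calibration(name): a dict with "camera_matrix" (3x3 intrinsics, pixels), "extrinsics" (4x4, takes a point from camera to world coordinates). Camera axes: x right, y down, z forward; pixel columns grow to the right and rows downward; lengths in m; the calibration is good to about 2 mm. A picture is of the moment at which its call begins. calibration takes no time and is no camera call.
- job_done(): hands the job in; it is judged then, once.
Trained networks look in the newest picture that a camera, given by its name, has taken for a name from the list of things; names that differ only in an ending like _2 or _b are one class to them, and where a whole thing is asked for, a point or a joint stands for the part that bears it (a point fixed in the world has none). Each returns a list of dicts, best first, with "score" (0 to 1); they miss things now and then, are a little off and sometimes report something else, mostly with a low value. They report only what shows in the picture. A call takes as long as a camera call.
- boxes_of(query, camera): "rect" ([left, top, right, bottom] in pixels, round what is visible of it).
- regions_of(query, camera): "region" (480x640 bool, what is visible of it) and "rect" ([left, top, right, bottom] in pixels, round what is visible of it).
- spot_point(query, camera): "uv" ([column, row] in pixels: a listed point, or the origin of a listed thing).
The state is a dict: "t": time; "q": joint angles; "qd": joint speeds; "joint_efforts": joint torques, N m; "eef_pos": TCP position; "ee_rot": TCP orientation; "force": force on the tool from outside, world axes, zero at the start; "moment": the same for the moment, N m; "width": finger opening in m; "gripper_force": force on a finger pad.
Only numpy, scipy, OpenCV 4.12 (cv2) and the standard library are available. Lean on these libraries where they do the work, as an engineer would, in place of code of your own. Each camera call takes 0.05 s, during which the arm holds its last target. There are 200 camera calls.

## Working session

There is one attempt and no reset: what is moved stays moved. The work goes in short steps, Python scripts to look and compute and a tool call to move; the robot and the scene stay as the last step left them, time stands still between calls to the robot, and variables do not carry over. Pictures are saved under pics/ and viewed, at most 14 in all, crops included, and the job is handed in when it is done.

Besides the shell and the picture viewer there is one more tool, called after "Request:" as name(argument=value, ...) on one line, values as JSON. arm_command: Moves the arm, as the interface text tells. Shift numbers are shares of 25 cm and turn numbers shares of 180 degrees, none past 1 either way. Its arguments: {"type":"object","properties":{"commands":{"type":"array"},"claw":{"type":"number"},"grip_force":{"type":"number"}},"required":["commands"]}

```bash
mkdir -p pics; cat > h.py <<'E'
import numpy as np, cv2
from station import *
def ray(cam,uv,z):
    c=calibration(cam);K=np.array(c["camera_matrix"]);T=np.array(c["extrinsics"])
    d=T[:3,:3]@np.linalg.inv(K)@[uv[0],uv[1],1.];o=T[:3,3]
    return o+d*(z-o[2])/d[2]
def proj(cam,p):
    c=calibration(cam);K=np.array(c["camera_matrix"]);T=np.linalg.inv(np.array(c["extrinsics"]))
    q=K@(T[:3,:3]@p+T[:3,3]);return q[:2]/q[2]
def snap(cam,name):
    f=grab_frame(cam);cv2.imwrite(f"pics/{name}.png",f[:,:,::-1]);return f
E
python3 - <<'E'
from h import *
np.set_printoptions(precision=3,suppress=True)
Z=dict(blank_large_center=.016,blank_small_center=.016,weight_large_knob=.05,weight_small_knob=.05,ring_a=.055,ring_b=.055,loaded_knob=.137,slab_center=.016,jar_center=.036)
for cam in("top","side"):
    snap(cam,cam+"0");c=calibration(cam);print(cam,np.array(c["extrinsics"])[:3,3],c["camera_matrix"][0][0])
    for n,z in Z.items():
        print(n,[(round(r["score"],2),np.round(r["uv"],0),ray(cam,r["uv"],z)[:2]) for r in spot_point(n,cam)[:4]])
s=get_state();print(s)
E
```

```text
top [0.497 0.071 1.144] 495.7719226483645
blank_large_center [(0.92, array([302., 309.]), array([0.449, 0.141]))]
blank_small_center [(0.63, array([275., 260.]), array([0.561, 0.2  ]))]
weight_large_knob [(0.76, array([246., 324.]), array([0.422, 0.261]))]
weight_small_knob [(0.54, array([192., 319.]), array([0.435, 0.38 ])), (0.19, array([275., 260.]), array([0.56 , 0.196]))]
ring_a []
ring_b []
loaded_knob [(0.66, array([439., 294.]), array([ 0.477, -0.142]))]
slab_center [(0.86, array([208., 257.]), array([0.573, 0.352]))]
jar_center [(0.62, array([282., 187.]), array([0.726, 0.179])), (0.57, array([274., 258.]), array([0.566, 0.2  ]))]
side [0.46  0.921 0.912] 574.9786535746731
blank_large_center [(0.91, array([383., 311.]), array([0.446, 0.136]))]
blank_small_center [(0.74, array([318., 326.]), array([0.571, 0.192]))]
weight_large_knob [(0.57, array([389., 348.]), array([0.43 , 0.256]))]
weight_small_knob [(0.84, array([386., 408.]), array([0.429, 0.38 ])), (0.35, array([313., 219.]), array([ 0.622, -0.094]))]
ring_a [(0.77, array([312., 218.]), array([ 0.625, -0.092])), (0.72, 
[... 199 characters left out ...]
592, -0.242])), (0.51, array([245., 307.]), array([0.717, 0.196]))]
loaded_knob [(0.63, array([379., 179.]), array([ 0.479, -0.151]))]
slab_center [(0.56, array([300., 391.]), array([0.582, 0.347]))]
jar_center [(0.82, array([246., 307.]), array([0.719, 0.179]))]
{'t': 1.0, 'q': array([ 1.584,  0.359,  0.012,  0.   , -1.224, -0.288]), 'qd': array([ 0.   , -0.001,  0.001, -0.   ,  0.001,  0.002]), 'joint_efforts': array([  0.   , -58.239,  29.329,   7.003,   0.012,  -0.   ]), 'eef_pos': array([0.183, 0.65 , 0.227]), 'ee_rot': array([ 3.142, -0.   , -0.275]), 'force': array([-0.676,  0.319,  0.524]), 'moment': array([ 0.038, -0.019, -0.016]), 'gripper_force': 0.0, 'width': 0.08786305326168728}
```

View pics/top0.png

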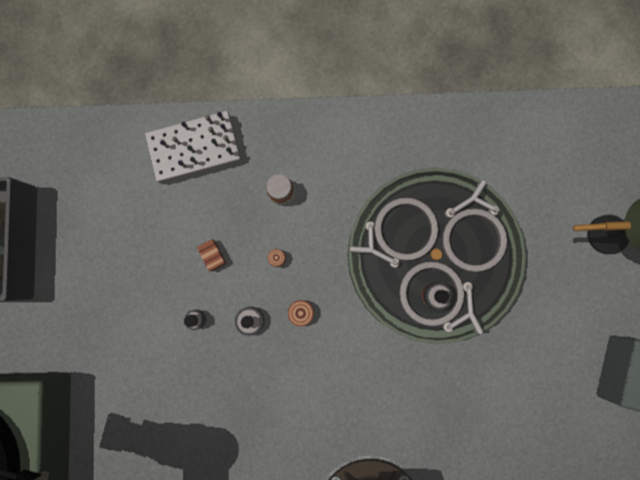

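View pics/side0.png

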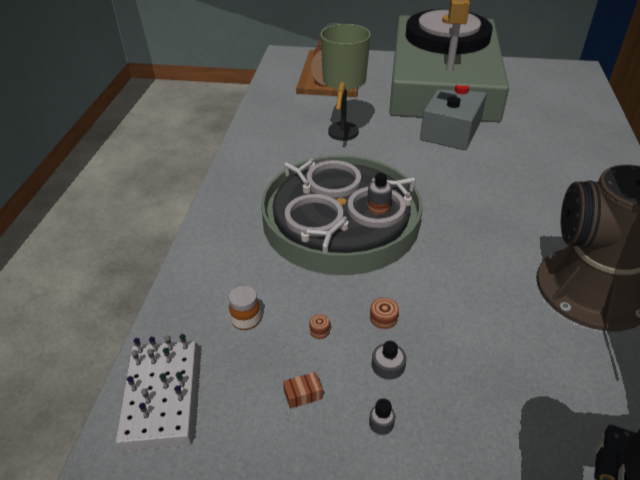

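The top view shows the blanks at (301,313) and (276,258), weights at (248,321) and (192,319), the slab at (209,255) and the jar at (280,188). The empty rings are at (406,229) and (475,240), and the loaded ring is at (433,294). The side view agrees. I'll refine this with silhouette fits.

```bash
cat >> h.py <<'E'
from scipy.optimize import least_squares
def hullmask(cam,xy,z0,parts):
    m=np.zeros((480*4,640*4),np.uint8);a=np.linspace(0,2*np.pi,40)
    for r,lo,hi in parts:
        P=np.array([proj(cam,np.array([xy[0]+r*np.cos(t),xy[1]+r*np.sin(t),z0+z])) for z in(lo,hi) for t in a])
        cv2.fillConvexPoly(m,cv2.convexHull(np.round(P*4+2).astype(np.int32)),1)
    return m
def cen(m,s=1):
    M=cv2.moments(m.astype(np.uint8),True);return np.array([M["m10"]/M["m00"],M["m01"]/M["m00"]])/s
def boxc(p): return p
BL=[(.029,0,.032)];BS=[(.02,0,.032)];KN=[(.004,.03,.038),(.013,.038,.062)]
WL=[(.032,0,.03)]+KN;WS=[(.022,0,.03)]+KN
M=dict(blank_large_center=BL,blank_small_center=BS,weight_large_knob=WL,weight_small_knob=WS)
def fit(n,g,z0=0.,cams=("top","side")):
    out=[]
    for cam in cams:
        e=proj(cam,np.array([g[0],g[1],z0+.02]))
        c=[r for r in regions_of(n,cam) if np.hypot(*(cen(r["region"])-e))<20]
        if not c: continue
        R=c[0]["region"];x=np.array(g,float)
        for _ in range(4):
            m=hullmask(cam,x,z0,M[n]);d=cen(R)-(cen(m,4)-.375)
            p=proj(cam,np.array([*x,z0+.02]));x=x+(ray(cam,p+d,z0+.02)-ray(cam,p,z0+.02))[:2]
        out.append((cam,round(c[0]["score"],2),np.round(x,4),R.sum(),m.sum()//16))
    return out
E
python3 - <<'E'
from h import *
for n,g in dict(blank_large_center=(.448,.139),blank_small_center=(.566,.196),weight_large_knob=(.426,.258),weight_small_knob=(.432,.38)).items(): print(n,fit(n,g))
for uv in((406,229),(475,240),(433,294)): print(ray("top",uv,.073))
for r in regions_of("ring_a","side"):
    b=r["region"].astype(np.uint8);c=max(cv2.findContours(b,0,1)[0],key=len);e=cv2.fitEllipse(cv2.convexHull(c));print(r["score"],e,ray("side",e[0],.066))
g=cv2.cvtColor(grab_frame("top"),cv2.COLOR_RGB2GRAY)
print(cv2.HoughCircles(cv2.resize(g,None,fx=2,fy=2),cv2.HOUGH_GRADIENT,1,100,param1=100,param2=30,minRadius=50,maxRadius=75))
E
```

```text
blank_large_center [('top', 0.92, array([0.4427, 0.1432]), np.int64(535), np.uint64(561)), ('side', 0.63, array([0.4442, 0.1396]), np.int64(737), np.uint64(791))]
blank_small_center [('top', 0.76, array([0.5683, 0.1951]), np.int64(207), np.uint64(277)), ('side', 0.58, array([0.5692, 0.1936]), np.int64(401), np.uint64(460))]
weight_large_knob [('top', 0.76, array([0.4278, 0.2598]), np.int64(688), np.uint64(711)), ('side', 0.74, array([0.4281, 0.2572]), np.int64(1032), np.uint64(1114))]
weight_small_knob [('top', 0.53, array([0.4331, 0.3843]), np.int64(325), np.uint64(377)), ('side', 0.85, array([0.4343, 0.3806]), np.int64(740), np.uint64(785))]
[ 0.61783996 -0.09254186  0.073     ]
[ 0.58965475 -0.23909147  0.073     ]
[ 0.47668284 -0.14371661  0.073     ]
0.94 ((312.6525573730469, 213.7046356201172), (40.64271545410156, 59.04963684082031), 83.0213394165039) [ 0.62379352 -0.09482185  0.066     ]
0.62 ((333.5883483886719, 178.288818359375), (37.3628044128418, 55.73909378051758), 90.2520980834961) [ 0.59225942 -0.23864767  0.066     ]
[[[949.5 479.5  51.2]
  [863.5 587.5  51.7]
  [811.5 456.5  62.2]]]
```

Request:
arm_command(commands=[{"twist": -0.0875}, {"twist": -0.0875}, {"twist": -0.0875}, {"twist": -0.0875}, {"twist": -0.0875}, {"twist": -0.0875}, {"twist": -0.0875}, {"twist": -0.0875}], claw=1, grip_force=20)

```text
invalid input
```

```bash
python3 -c "
from h import *
s=get_state();print(s['t'],s['q'],s['eef_pos'],s['ee_rot'],s['force'])"
```

```text
1.5 [ 1.58409940e+00  3.58587064e-01  1.18697015e-02 -1.05241949e-06
 -1.22407132e+00 -2.88099806e-01] [0.18317385 0.64964212 0.22655621] [-3.14158561e+00  3.12046877e-06 -2.74797087e-01] [ 0.53320999 -0.09950021  1.15717366]
```

Request:
arm_command(commands=[{"tx": 0, "ty": 0, "tz": 0, "twist": -0.0875}, {"tx": 0, "ty": 0, "tz": 0, "twist": -0.0875}, {"tx": 0, "ty": 0, "tz": 0, "twist": -0.0875}, {"tx": 0, "ty": 0, "tz": 0, "twist": -0.0875}, {"tx": 0, "ty": 0, "tz": 0, "twist": -0.0875}, {"tx": 0, "ty": 0, "tz": 0, "twist": -0.0875}, {"tx": 0, "ty": 0, "tz": 0, "twist": -0.0875}, {"tx": 0, "ty": 0, "tz": 0, "twist": -0.0875}], claw=1, grip_force=20)

```text
t: 2.17
eef_pos: [0.1832, 0.6496, 0.2265]
ee_rot: [3.142, -0.0, -0.001]
force: [0.2, 0.9, 0.9]
width: 0.0875
gripper_force: 0.0
```

```bash
python3 -c "
from h import *
s=get_state();print(s['t'],s['q'],s['eef_pos'],s['ee_rot'],s['force'])"
```

```text
2.1667 [ 1.58410945e+00  3.58627339e-01  1.18860420e-02  2.56623268e-05
 -1.22409856e+00 -1.44042488e-02] [0.1831768  0.64964539 0.22654209] [ 3.14154947e+00 -2.47595984e-05 -1.08240518e-03] [0.2366488  0.94568235 0.90593521]
```

Request:
arm_command(commands=[{"tx": 0.5, "ty": 1, "tz": 0, "twist": 0}, {"tx": 0.5, "ty": 1, "tz": 0, "twist": 0}, {"tx": 0.5, "ty": 1, "tz": 0, "twist": 0}, {"tx": 0.5, "ty": 1, "tz": 0, "twist": 0}, {"tx": 0.5, "ty": 1, "tz": 0, "twist": 0}, {"tx": 0.5, "ty": 1, "tz": 0, "twist": 0}, {"tx": 0.5, "ty": 1, "tz": 0, "twist": 0}, {"tx": 0.5, "ty": 1, "tz": 0, "twist": 0}])

```text
t: 2.83
eef_pos: [0.3094, 0.3952, 0.2272]
ee_rot: [-3.141, 0.0, -0.004]
force: [-1.0, -1.1, -0.3]
width: 0.0878
gripper_force: 0.0
```

Request:
arm_command(commands=[{"tx": 0.541, "ty": 1, "tz": 0, "twist": 0}, {"tx": 0.541, "ty": 1, "tz": 0, "twist": 0}, {"tx": 0.541, "ty": 1, "tz": 0, "twist": 0}, {"tx": 0.541, "ty": 1, "tz": 0, "twist": 0}, {"tx": 0.541, "ty": 1, "tz": 0, "twist": 0}, {"tx": 0.541, "ty": 1, "tz": 0, "twist": 0}, {"tx": 0.541, "ty": 1, "tz": 0, "twist": 0}, {"tx": 0.541, "ty": 1, "tz": 0, "twist": 0}])

```text
t: 3.5
eef_pos: [0.4451, 0.1456, 0.2267]
ee_rot: [3.141, -0.0, -0.005]
force: [0.3, 0.5, 0.1]
width: 0.0876
gripper_force: 0.0
```

Request:
arm_command(commands=[{"tx": 0, "ty": 0.034, "tz": 0.1, "twist": 0}, {"tx": 0, "ty": 0.034, "tz": 0.25, "twist": 0}, {"tx": 0, "ty": 0.034, "tz": 0.4, "twist": 0}, {"tx": 0, "ty": 0.034, "tz": 0.55, "twist": 0}, {"tx": 0, "ty": 0.034, "tz": 0.68, "twist": 0}, {"tx": 0, "ty": 0.034, "tz": 0.78, "twist": 0}, {"tx": 0, "ty": 0.034, "tz": 0.834, "twist": 0}, {"tx": 0, "ty": 0.034, "tz": 0.834, "twist": 0}])

```text
t: 4.17
eef_pos: [0.4418, 0.1402, 0.0153]
ee_rot: [3.138, 0.004, -0.001]
force: [-1.0, -0.8, -0.1]
width: 0.0878
gripper_force: 0.0
```

Request:
arm_command(commands=[{"tx": 0, "ty": 0, "tz": 0, "twist": 0}, {"tx": 0, "ty": 0, "tz": 0, "twist": 0}, {"tx": 0, "ty": 0, "tz": 0, "twist": 0}, {"tx": 0, "ty": 0, "tz": 0, "twist": 0}, {"tx": 0, "ty": 0, "tz": 0, "twist": 0}, {"tx": 0, "ty": 0, "tz": 0, "twist": 0}, {"tx": 0, "ty": 0, "tz": 0, "twist": 0}, {"tx": 0, "ty": 0, "tz": 0, "twist": 0}], claw=0, grip_force=10)

```text
t: 4.83
eef_pos: [0.4441, 0.1418, 0.019]
ee_rot: [-3.14, -0.002, 0.0]
force: [-1.7, 0.9, 7.8]
width: 0.0576
gripper_force: 10.0
```

Request:
arm_command(commands=[{"tx": 0, "ty": 0, "tz": 0, "twist": 0}, {"tx": 0, "ty": 0, "tz": 0, "twist": 0}, {"tx": 0, "ty": 0, "tz": 0, "twist": 0}, {"tx": 0, "ty": 0, "tz": 0, "twist": 0.03}, {"tx": 0, "ty": 0, "tz": 0, "twist": 0.06}, {"tx": 0, "ty": 0, "tz": 0, "twist": 0.1}, {"tx": 0, "ty": 0, "tz": 0, "twist": 0.13}, {"tx": 0, "ty": 0, "tz": 0, "twist": 0.16}], claw=1)

```text
t: 5.5
eef_pos: [0.4433, 0.141, 0.0179]
ee_rot: [3.141, 0.0, -0.508]
force: [-0.2, -0.0, -0.0]
width: 0.0872
gripper_force: 0.0
```

Request:
arm_command(commands=[{"tx": 0, "ty": 0, "tz": 0, "twist": 0.34}, {"tx": 0, "ty": 0, "tz": 0, "twist": 0.34}, {"tx": 0, "ty": 0, "tz": 0, "twist": 0.34}, {"tx": 0, "ty": 0, "tz": 0, "twist": 0.34}, {"tx": 0, "ty": 0, "tz": 0, "twist": 0.34}, {"tx": 0, "ty": 0, "tz": 0, "twist": 0.34}, {"tx": 0, "ty": 0, "tz": 0, "twist": 0.34}, {"tx": 0, "ty": 0, "tz": 0, "twist": 0.34}])

```text
t: 6.17
eef_pos: [0.4433, 0.141, 0.0179]
ee_rot: [3.141, -0.0, -1.509]
force: [-0.3, 0.3, 0.2]
width: 0.0875
gripper_force: 0.0
```

Request:
arm_command(commands=[{"tx": 0, "ty": 0, "tz": 0, "twist": 0.03}, {"tx": 0, "ty": 0, "tz": 0, "twist": 0.03}, {"tx": 0, "ty": 0, "tz": 0, "twist": 0.03}, {"tx": 0, "ty": 0, "tz": 0, "twist": 0.03}, {"tx": 0, "ty": 0, "tz": 0, "twist": 0.03}, {"tx": 0, "ty": 0, "tz": 0, "twist": 0.03}, {"tx": 0, "ty": 0, "tz": 0, "twist": 0.03}, {"tx": 0, "ty": 0, "tz": 0, "twist": 0.03}], claw=0, grip_force=20)

```text
t: 6.83
eef_pos: [0.443, 0.1408, 0.018]
ee_rot: [3.141, -0.001, -1.596]
force: [-3.4, -1.4, 2.0]
width: 0.0575
gripper_force: 20.0
```

Request:
arm_command(commands=[{"tx": 0, "ty": 0, "tz": -0.04, "twist": 0}, {"tx": 0, "ty": 0, "tz": -0.1, "twist": 0}, {"tx": 0, "ty": 0, "tz": -0.2, "twist": 0}, {"tx": 0, "ty": 0, "tz": -0.3, "twist": -0.01}, {"tx": 0, "ty": 0, "tz": -0.42, "twist": -0.01}, {"tx": 0, "ty": 0, "tz": -0.54, "twist": -0.01}, {"tx": 0, "ty": 0, "tz": -0.56, "twist": -0.01}, {"tx": 0, "ty": 0, "tz": -0.56, "twist": -0.01}])

```text
t: 7.5
eef_pos: [0.4447, 0.1421, 0.1601]
ee_rot: [-3.138, 0.003, -1.565]
force: [-0.5, -0.2, -2.0]
width: 0.0574
gripper_force: 20.0
```

```bash
python3 -c "
from h import *
s=get_state();print(s['q'],s['eef_pos'],s['ee_rot'],s['width'])"
```

```text
[ 7.32893460e-01  6.73186412e-02 -5.30629120e-01  3.14778322e-04
 -9.67630707e-01 -7.27262661e-01] [0.44473524 0.14213424 0.16006895] [-3.13752197  0.00327461 -1.56498098] 0.057432307589410425
```

Request:
arm_command(commands=[{"tx": 0.08, "ty": -0.06, "tz": 0, "twist": 0}, {"tx": 0.2, "ty": -0.15, "tz": 0, "twist": 0}, {"tx": 0.33, "ty": -0.25, "tz": 0, "twist": 0}, {"tx": 0.46, "ty": -0.35, "tz": 0, "twist": 0}, {"tx": 0.59, "ty": -0.45, "tz": 0, "twist": 0}, {"tx": 0.72, "ty": -0.55, "tz": 0, "twist": 0}, {"tx": 0.85, "ty": -0.65, "tz": 0, "twist": 0}, {"tx": 0.936, "ty": -0.71, "tz": 0, "twist": 0}])

```text
t: 8.17
eef_pos: [0.6232, -0.0949, 0.155]
ee_rot: [3.139, -0.001, -1.567]
force: [0.5, 0.6, -2.5]
width: 0.0574
gripper_force: 20.0
```

Request:
arm_command(commands=[{"tx": 0, "ty": 0, "tz": 0, "twist": 0}, {"tx": 0, "ty": 0, "tz": 0, "twist": 0}, {"tx": 0, "ty": 0, "tz": 0.03, "twist": 0}, {"tx": 0, "ty": 0, "tz": 0.08, "twist": 0}, {"tx": 0, "ty": 0, "tz": 0.13, "twist": 0}, {"tx": 0, "ty": 0, "tz": 0.17, "twist": 0}, {"tx": 0, "ty": 0, "tz": 0.2, "twist": 0}, {"tx": 0, "ty": 0, "tz": 0.2, "twist": 0}])

```text
t: 8.83
eef_pos: [0.6207, -0.0911, 0.1058]
ee_rot: [3.138, 0.0, -1.565]
force: [0.2, 0.3, -2.7]
width: 0.0572
gripper_force: 20.0
```

```bash
python3 -c "
from h import *
s=get_state();print(s['q'],s['eef_pos'],s['ee_rot'],s['width'])
a=snap('top','t1');b=snap('side','s1')
cv2.imwrite('pics/c1.png',np.hstack([cv2.resize(a[140:360,330:550],None,fx=1.8,fy=1.8),cv2.resize(b[100:320,220:440],None,fx=1.8,fy=1.8)])[:,:,::-1])"
```

```text
[ 1.64617977e-01  3.81659503e-01 -2.48350715e-01 -7.01068529e-04
 -9.44066534e-01 -1.58025246e-01] [ 0.62067259 -0.0911039   0.10583467] [ 3.13826384e+00  4.31676445e-05 -1.56461578e+00] 0.057234244481482795
```

View pics/c1.png

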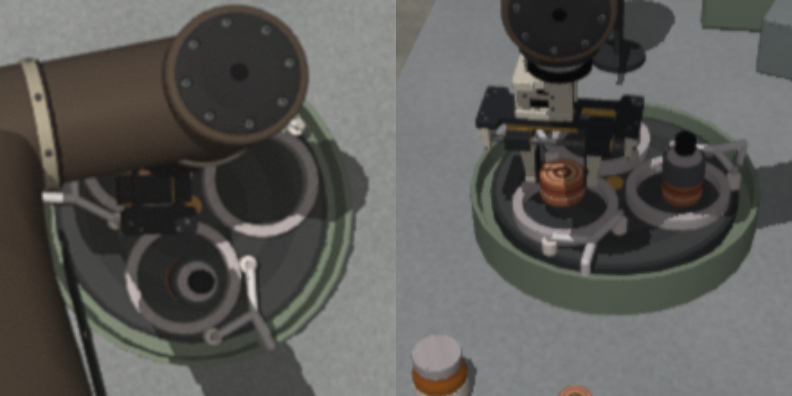

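The crop shows the blank hanging over the near empty ring, roughly centred at about (563,183). I'll lower it gently.

Request:
arm_command(commands=[{"tx": 0, "ty": 0, "tz": 0.03, "twist": 0}, {"tx": 0, "ty": 0, "tz": 0.06, "twist": 0}, {"tx": 0, "ty": 0, "tz": 0.085, "twist": 0}, {"tx": 0, "ty": 0, "tz": 0.105, "twist": 0}, {"tx": 0, "ty": 0, "tz": 0.118, "twist": 0}, {"tx": 0, "ty": 0, "tz": 0.126, "twist": 0}, {"tx": 0, "ty": 0, "tz": 0.132, "twist": 0}, {"tx": 0, "ty": 0, "tz": 0.132, "twist": 0}])

```text
t: 9.6
eef_pos: [0.6222, -0.0919, 0.0748]
ee_rot: [3.141, -0.0, -1.565]
force: [0.2, 0.4, -2.4]
width: 0.0573
gripper_force: 20.0
```

Request:
arm_command(commands=[{"tx": 0, "ty": 0, "tz": 0.001, "twist": 0}, {"tx": 0, "ty": 0, "tz": 0.002, "twist": 0}, {"tx": 0, "ty": 0, "tz": 0.003, "twist": 0}, {"tx": 0, "ty": 0, "tz": 0.004, "twist": 0}, {"tx": 0, "ty": 0, "tz": 0.005, "twist": 0}, {"tx": 0, "ty": 0, "tz": 0.006, "twist": 0}, {"tx": 0, "ty": 0, "tz": 0.006, "twist": 0}, {"tx": 0, "ty": 0, "tz": 0.006, "twist": 0}])

```text
t: 10.27
eef_pos: [0.6222, -0.0918, 0.0736]
ee_rot: [-3.142, 0.0, -1.565]
force: [-0.1, -0.0, -3.5]
width: 0.0573
gripper_force: 20.0
```

Request:
arm_command(commands=[{"tx": 0, "ty": 0, "tz": 0.001, "twist": 0}, {"tx": 0, "ty": 0, "tz": 0.002, "twist": 0}, {"tx": 0, "ty": 0, "tz": 0.003, "twist": 0}, {"tx": 0, "ty": 0, "tz": 0.004, "twist": 0}, {"tx": 0, "ty": 0, "tz": 0.005, "twist": 0}, {"tx": 0, "ty": 0, "tz": 0.005, "twist": 0}, {"tx": 0, "ty": 0, "tz": 0.005, "twist": 0}, {"tx": 0, "ty": 0, "tz": 0.005, "twist": 0}])

```text
t: 10.93
eef_pos: [0.6223, -0.0919, 0.073]
ee_rot: [-3.141, -0.0, -1.565]
force: [-3.0, 1.4, 6.3]
width: 0.0573
gripper_force: 20.0
```

Request:
arm_command(commands=[{"tx": 0, "ty": 0, "tz": -0.001, "twist": 0}, {"tx": 0, "ty": 0, "tz": -0.003, "twist": 0}, {"tx": 0, "ty": 0, "tz": -0.004, "twist": 0}, {"tx": 0, "ty": 0, "tz": -0.004, "twist": 0}, {"tx": 0, "ty": 0, "tz": -0.004, "twist": 0}, {"tx": 0, "ty": 0, "tz": -0.02, "twist": 0}, {"tx": 0, "ty": 0, "tz": -0.06, "twist": 0}, {"tx": 0, "ty": 0, "tz": -0.1, "twist": 0}], claw=0.73)

```text
t: 11.6
eef_pos: [0.6221, -0.0919, 0.098]
ee_rot: [3.141, -0.0, -1.565]
force: [0.9, -1.1, 0.1]
width: 0.0637
gripper_force: 0.0
```

Request:
arm_command(commands=[{"tx": 0, "ty": 0, "tz": -0.1, "twist": 0}, {"tx": 0, "ty": 0, "tz": -0.25, "twist": 0}, {"tx": 0, "ty": 0, "tz": -0.36, "twist": 0}, {"tx": 0, "ty": 0, "tz": -0.36, "twist": 0}, {"tx": 0, "ty": 0, "tz": -0.36, "twist": 0}, {"tx": 0, "ty": 0, "tz": -0.36, "twist": 0}, {"tx": 0, "ty": 0, "tz": -0.36, "twist": 0}, {"tx": 0, "ty": 0, "tz": -0.36, "twist": 0}], claw=1)

```text
t: 12.27
eef_pos: [0.6216, -0.0919, 0.1864]
ee_rot: [3.14, -0.0, -1.565]
force: [0.4, -0.1, 0.0]
width: 0.0874
gripper_force: 0.0
```

```bash
python3 -c "
from h import *
s=get_state();print(s['t'],s['q'],s['eef_pos'],s['ee_rot'],s['width'])
print(fit('blank_large_center',(.622,-.092),.055),fit('blank_small_center',(.569,.1945)))"
```

```text
12.2667 [ 1.63290854e-01  3.11295343e-01 -1.51524246e-01 -1.46598654e-04
 -1.10973915e+00 -1.57906245e-01] [ 0.62162621 -0.0919177   0.18643529] [ 3.13983154e+00 -1.47597369e-04 -1.56547693e+00] 0.08740168143806262
[('side', 0.8, array([ 0.6321, -0.1377]), np.int64(576), np.uint64(563))] [('top', 0.56, array([0.5553, 0.1987]), np.int64(52), np.uint64(279)), ('side', 0.78, array([0.5692, 0.1925]), np.int64(469), np.uint64(461))]
```

Request:
arm_command(commands=[{"tx": -0.1, "ty": 0.02, "tz": 0, "twist": 0}, {"tx": -0.25, "ty": 0.05, "tz": 0, "twist": 0}, {"tx": -0.4, "ty": 0.08, "tz": 0, "twist": 0}, {"tx": -0.55, "ty": 0.11, "tz": 0, "twist": 0}, {"tx": -0.7, "ty": 0.14, "tz": 0, "twist": 0}, {"tx": -0.85, "ty": 0.17, "tz": 0, "twist": 0}, {"tx": -1, "ty": 0.205, "tz": 0, "twist": 0}, {"tx": -1, "ty": 0.205, "tz": 0, "twist": 0}])

```text
t: 13.13
eef_pos: [0.5687, 0.1632, 0.1872]
ee_rot: [-3.141, 0.001, -1.561]
force: [-0.3, -0.4, 0.6]
width: 0.0875
gripper_force: 0.0
```

Request:
arm_command(commands=[{"tx": -0.144, "ty": 0, "tz": 0.08, "twist": 0}, {"tx": -0.144, "ty": 0, "tz": 0.2, "twist": 0}, {"tx": -0.144, "ty": 0, "tz": 0.33, "twist": 0}, {"tx": -0.144, "ty": 0, "tz": 0.44, "twist": 0}, {"tx": -0.144, "ty": 0, "tz": 0.53, "twist": 0}, {"tx": -0.144, "ty": 0, "tz": 0.6, "twist": 0}, {"tx": -0.144, "ty": 0, "tz": 0.65, "twist": 0}, {"tx": -0.144, "ty": 0, "tz": 0.674, "twist": 0}])

```text
t: 13.8
eef_pos: [0.5684, 0.1931, 0.0164]
ee_rot: [3.139, -0.002, -1.566]
force: [-0.2, 0.6, -0.4]
width: 0.0875
gripper_force: 0.0
```

Request:
arm_command(commands=[{"tx": 0, "ty": 0, "tz": 0, "twist": 0}, {"tx": 0, "ty": 0, "tz": 0, "twist": 0}, {"tx": 0, "ty": 0, "tz": 0, "twist": 0}, {"tx": 0, "ty": 0, "tz": 0, "twist": 0}, {"tx": 0, "ty": 0, "tz": 0, "twist": 0}, {"tx": 0, "ty": 0, "tz": 0, "twist": 0}, {"tx": 0, "ty": 0, "tz": 0, "twist": 0}, {"tx": 0, "ty": 0, "tz": 0, "twist": 0}], claw=0, grip_force=10)

```text
t: 14.47
eef_pos: [0.5692, 0.1938, 0.0191]
ee_rot: [3.141, -0.0, -1.565]
force: [-2.4, 0.4, 1.5]
width: 0.0404
gripper_force: 1.1
```

Request:
arm_command(commands=[{"tx": 0, "ty": 0, "tz": 0, "twist": 0}, {"tx": 0, "ty": 0, "tz": 0, "twist": 0}, {"tx": 0, "ty": 0, "tz": 0, "twist": 0}, {"tx": 0, "ty": 0, "tz": 0, "twist": 0}, {"tx": 0, "ty": 0, "tz": 0, "twist": 0}, {"tx": 0, "ty": 0, "tz": 0, "twist": 0}, {"tx": 0, "ty": 0, "tz": 0, "twist": 0}, {"tx": 0, "ty": 0, "tz": 0, "twist": 0}])

```text
t: 15.13
eef_pos: [0.5692, 0.1938, 0.019]
ee_rot: [3.141, -0.0, -1.565]
force: [-3.5, -0.8, 6.0]
width: 0.04
gripper_force: 10.0
```

Request:
arm_command(commands=[{"tx": 0, "ty": 0, "tz": 0, "twist": 0}, {"tx": 0, "ty": 0, "tz": 0, "twist": 0}, {"tx": 0, "ty": 0, "tz": 0, "twist": 0}, {"tx": 0, "ty": 0, "tz": 0, "twist": -0.035}, {"tx": 0, "ty": 0, "tz": 0, "twist": -0.07}, {"tx": 0, "ty": 0, "tz": 0, "twist": -0.1}, {"tx": 0, "ty": 0, "tz": 0, "twist": -0.14}, {"tx": 0, "ty": 0, "tz": 0, "twist": -0.17}], claw=1)

```text
t: 15.8
eef_pos: [0.5696, 0.1939, 0.0186]
ee_rot: [-3.141, -0.0, -1.025]
force: [-0.5, 0.1, -0.1]
width: 0.085
gripper_force: 0.0
```

Request:
arm_command(commands=[{"tx": 0, "ty": 0, "tz": 0, "twist": -0.31}, {"tx": 0, "ty": 0, "tz": 0, "twist": -0.31}, {"tx": 0, "ty": 0, "tz": 0, "twist": -0.31}, {"tx": 0, "ty": 0, "tz": 0, "twist": -0.31}, {"tx": 0, "ty": 0, "tz": 0, "twist": -0.31}, {"tx": 0, "ty": 0, "tz": 0, "twist": -0.31}, {"tx": 0, "ty": 0, "tz": 0, "twist": -0.31}, {"tx": 0, "ty": 0, "tz": 0, "twist": -0.31}])

```text
t: 16.47
eef_pos: [0.5696, 0.1939, 0.0186]
ee_rot: [-3.142, -0.0, -0.051]
force: [-0.4, 0.1, 0.0]
width: 0.0876
gripper_force: 0.0
```

Request:
arm_command(commands=[{"tx": 0, "ty": 0, "tz": 0, "twist": -0.018}, {"tx": 0, "ty": 0, "tz": 0, "twist": -0.018}, {"tx": 0, "ty": 0, "tz": 0, "twist": -0.018}, {"tx": 0, "ty": 0, "tz": 0, "twist": -0.018}, {"tx": 0, "ty": 0, "tz": 0, "twist": -0.018}, {"tx": 0, "ty": 0, "tz": 0, "twist": -0.018}, {"tx": 0, "ty": 0, "tz": 0, "twist": -0.018}, {"tx": 0, "ty": 0, "tz": 0, "twist": -0.018}], claw=0, grip_force=20)

```text
t: 17.13
eef_pos: [0.5695, 0.1939, 0.0188]
ee_rot: [-3.141, -0.0, -0.001]
force: [0.3, 0.7, -0.5]
width: 0.0401
gripper_force: 1.0
```

Request:
arm_command(commands=[{"tx": 0, "ty": 0, "tz": 0, "twist": 0}, {"tx": 0, "ty": 0, "tz": 0, "twist": 0}, {"tx": 0, "ty": 0, "tz": 0, "twist": 0}, {"tx": 0, "ty": 0, "tz": -0.05, "twist": 0}, {"tx": 0, "ty": 0, "tz": -0.17, "twist": 0}, {"tx": 0, "ty": 0, "tz": -0.3, "twist": 0}, {"tx": 0, "ty": 0, "tz": -0.45, "twist": 0}, {"tx": 0, "ty": 0, "tz": -0.56, "twist": 0}])

```text
t: 17.8
eef_pos: [0.5698, 0.1939, 0.1617]
ee_rot: [-3.141, -0.002, -0.001]
force: [1.5, 0.1, -0.0]
width: 0.0394
gripper_force: 20.0
```

Request:
arm_command(commands=[{"tx": 0.0, "ty": 0.06, "tz": 0, "twist": 0}, {"tx": 0.02, "ty": 0.18, "tz": 0, "twist": 0}, {"tx": 0.03, "ty": 0.32, "tz": 0, "twist": 0}, {"tx": 0.04, "ty": 0.46, "tz": 0, "twist": 0}, {"tx": 0.05, "ty": 0.6, "tz": 0, "twist": 0}, {"tx": 0.06, "ty": 0.74, "tz": 0, "twist": 0}, {"tx": 0.07, "ty": 0.87, "tz": 0, "twist": 0}, {"tx": 0.08, "ty": 1, "tz": 0, "twist": 0}])

```text
t: 18.47
eef_pos: [0.5887, -0.058, 0.1585]
ee_rot: [-3.142, 0.0, -0.001]
force: [1.0, 0.4, -1.9]
width: 0.0393
gripper_force: 20.0
```

Request:
arm_command(commands=[{"tx": 0.006, "ty": 0.13, "tz": 0, "twist": 0}, {"tx": 0.006, "ty": 0.27, "tz": 0, "twist": 0}, {"tx": 0.006, "ty": 0.4, "tz": 0, "twist": 0}, {"tx": 0.006, "ty": 0.53, "tz": 0, "twist": 0}, {"tx": 0.006, "ty": 0.65, "tz": 0, "twist": 0}, {"tx": 0.006, "ty": 0.732, "tz": 0, "twist": 0}, {"tx": 0.006, "ty": 0.732, "tz": 0, "twist": 0}, {"tx": 0.006, "ty": 0.732, "tz": 0, "twist": 0}])

```text
t: 19.13
eef_pos: [0.5898, -0.2404, 0.1579]
ee_rot: [-3.141, 0.001, -0.003]
force: [-0.3, 0.7, -0.8]
width: 0.0391
gripper_force: 20.0
```

```bash
python3 -c "
from h import *
s=get_state();print(s['t'],s['q'],s['eef_pos'],s['ee_rot'],s['width'])
a=snap('top','t2');b=snap('side','s2')
print(fit('blank_large_center',(.622,-.092),.055,('side',)))
cv2.imwrite('pics/c2.png',np.hstack([cv2.resize(a[140:360,330:550],None,fx=1.8,fy=1.8),cv2.resize(b[100:320,220:440],None,fx=1.8,fy=1.8)])[:,:,::-1])"
```

```text
19.1333 [-8.13396013e-02  3.46886973e-01 -1.68675407e-01 -3.24270711e-04
 -1.05650633e+00  1.64882194e+00] [ 0.5897715  -0.240407    0.15790525] [-3.14121221e+00  1.24654550e-03 -3.47344700e-03] 0.0391139978011605
[('side', 0.83, array([ 0.6259, -0.0948]), np.int64(557), np.uint64(592))]
```

View pics/c2.png

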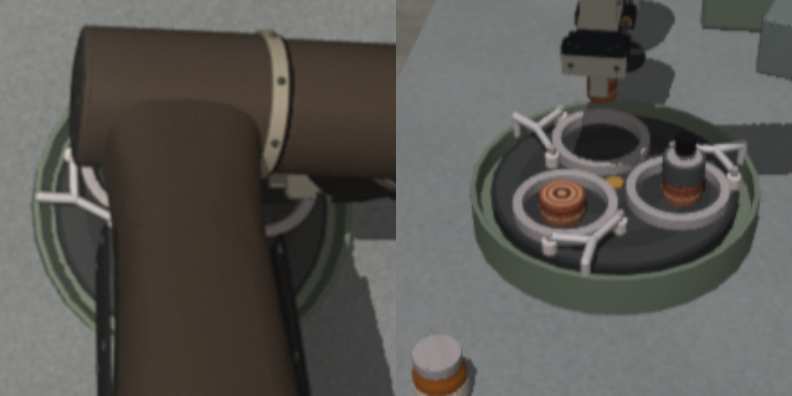

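The large blank stands centred in its ring at about (562,202) in the crop, and the small one hangs over the far ring. Now I'll lower the small one.

Request:
arm_command(commands=[{"tx": 0, "ty": 0, "tz": 0.06, "twist": 0}, {"tx": 0, "ty": 0, "tz": 0.13, "twist": 0}, {"tx": 0, "ty": 0, "tz": 0.19, "twist": 0}, {"tx": 0, "ty": 0, "tz": 0.24, "twist": 0}, {"tx": 0, "ty": 0, "tz": 0.28, "twist": 0}, {"tx": 0, "ty": 0, "tz": 0.31, "twist": 0}, {"tx": 0, "ty": 0, "tz": 0.326, "twist": 0}, {"tx": 0, "ty": 0, "tz": 0.332, "twist": 0}])

```text
t: 19.95
eef_pos: [0.5905, -0.2388, 0.0754]
ee_rot: [-3.142, 0.001, -0.0]
force: [-0.6, -0.6, -1.2]
width: 0.0393
gripper_force: 20.0
```

Request:
arm_command(commands=[{"tx": 0, "ty": 0, "tz": 0.001, "twist": 0}, {"tx": 0, "ty": 0, "tz": 0.002, "twist": 0}, {"tx": 0, "ty": 0, "tz": 0.003, "twist": 0}, {"tx": 0, "ty": 0, "tz": 0.004, "twist": 0}, {"tx": 0, "ty": 0, "tz": 0.005, "twist": 0}, {"tx": 0, "ty": 0, "tz": 0.006, "twist": 0}, {"tx": 0, "ty": 0, "tz": 0.006, "twist": 0}, {"tx": 0, "ty": 0, "tz": 0.006, "twist": 0}])

```text
t: 20.62
eef_pos: [0.5905, -0.2392, 0.0744]
ee_rot: [3.142, -0.0, -0.001]
force: [-0.4, 0.4, -0.8]
width: 0.0393
gripper_force: 20.0
```

Request:
arm_command(commands=[{"tx": 0, "ty": 0, "tz": 0.001, "twist": 0}, {"tx": 0, "ty": 0, "tz": 0.002, "twist": 0}, {"tx": 0, "ty": 0, "tz": 0.003, "twist": 0}, {"tx": 0, "ty": 0, "tz": 0.004, "twist": 0}, {"tx": 0, "ty": 0, "tz": 0.005, "twist": 0}, {"tx": 0, "ty": 0, "tz": 0.005, "twist": 0}, {"tx": 0, "ty": 0, "tz": 0.005, "twist": 0}, {"tx": 0, "ty": 0, "tz": 0.005, "twist": 0}])

```text
t: 21.28
eef_pos: [0.5906, -0.2392, 0.0738]
ee_rot: [3.141, -0.0, -0.001]
force: [-2.5, 0.9, 6.2]
width: 0.0396
gripper_force: 20.0
```

Request:
arm_command(commands=[{"tx": 0, "ty": 0, "tz": -0.002, "twist": 0}, {"tx": 0, "ty": 0, "tz": -0.004, "twist": 0}, {"tx": 0, "ty": 0, "tz": -0.004, "twist": 0}, {"tx": 0, "ty": 0, "tz": -0.004, "twist": 0}, {"tx": 0, "ty": 0, "tz": -0.02, "twist": 0}, {"tx": 0, "ty": 0, "tz": -0.08, "twist": 0}, {"tx": 0, "ty": 0, "tz": -0.2, "twist": 0}, {"tx": 0, "ty": 0, "tz": -0.35, "twist": 0}], claw=0.65)

```text
t: 21.95
eef_pos: [0.5888, -0.2388, 0.1591]
ee_rot: [-3.141, 0.005, -0.001]
force: [0.7, 0.4, 0.2]
width: 0.057
gripper_force: 0.0
```

Request:
arm_command(commands=[{"tx": 0, "ty": 0, "tz": -0.1, "twist": 0}, {"tx": -0.03, "ty": -0.12, "tz": -0.1, "twist": 0}, {"tx": -0.08, "ty": -0.25, "tz": -0.1, "twist": 0}, {"tx": -0.12, "ty": -0.4, "tz": -0.1, "twist": 0}, {"tx": -0.17, "ty": -0.55, "tz": -0.1, "twist": 0}, {"tx": -0.22, "ty": -0.7, "tz": -0.1, "twist": 0}, {"tx": -0.27, "ty": -0.85, "tz": -0.1, "twist": 0}, {"tx": -0.33, "ty": -1, "tz": -0.1, "twist": 0}], claw=0.7)

```text
t: 22.62
eef_pos: [0.5078, 0.0124, 0.186]
ee_rot: [-3.141, -0.001, -0.001]
force: [1.4, 1.9, 0.2]
width: 0.061
gripper_force: 0.0
```

Request:
arm_command(commands=[{"tx": -0.05, "ty": -0.14, "tz": 0, "twist": 0}, {"tx": -0.1, "ty": -0.28, "tz": 0, "twist": 0}, {"tx": -0.15, "ty": -0.42, "tz": 0, "twist": 0}, {"tx": -0.2, "ty": -0.56, "tz": 0, "twist": 0}, {"tx": -0.25, "ty": -0.7, "tz": 0, "twist": 0}, {"tx": -0.3, "ty": -0.84, "tz": 0, "twist": 0}, {"tx": -0.32, "ty": -0.95, "tz": 0, "twist": 0}, {"tx": -0.32, "ty": -0.991, "tz": 0, "twist": 0}])

```text
t: 23.28
eef_pos: [0.4277, 0.262, 0.1862]
ee_rot: [-3.14, -0.001, 0.002]
force: [1.1, -0.2, 0.7]
width: 0.0615
gripper_force: 0.0
```

```bash
python3 -c "
from h import *
s=get_state();print(s['t'],s['q'],s['eef_pos'],s['ee_rot'],s['width'])
a=snap('top','t3');b=snap('side','s3')
print(fit('blank_large_center',(.622,-.092),.055),fit('blank_small_center',(.59,-.239),.055),fit('weight_large_knob',(.428,.2585)))"
```

```text
23.2833 [ 9.42090463e-01  1.03338971e-01 -4.23201689e-01  6.60070751e-05
 -1.04265668e+00  6.30687288e-01] [0.42771201 0.26204337 0.18618093] [-3.14033493e+00 -9.89009552e-04  2.01401915e-03] 0.06149192544814193
[('top', 0.91, array([ 0.6241, -0.0905]), np.int64(613), np.uint64(643)), ('side', 0.57, array([ 0.6258, -0.0946]), np.int64(511), np.uint64(593))] [('top', 0.82, array([ 0.5928, -0.238 ]), np.int64(323), np.uint64(363)), ('side', 0.79, array([ 0.5937, -0.2428]), np.int64(283), np.uint64(295))] [('top', 0.47, array([0.4161, 0.2813]), np.int64(84), np.uint64(719))]
```

Request:
arm_command(commands=[{"tx": 0, "ty": 0, "tz": 0.06, "twist": 0}, {"tx": 0, "ty": 0, "tz": 0.18, "twist": 0}, {"tx": 0, "ty": 0, "tz": 0.3, "twist": 0}, {"tx": 0, "ty": 0, "tz": 0.41, "twist": 0}, {"tx": 0, "ty": 0, "tz": 0.5, "twist": 0}, {"tx": 0, "ty": 0, "tz": 0.56, "twist": 0}, {"tx": 0, "ty": 0, "tz": 0.59, "twist": 0}, {"tx": 0, "ty": 0, "tz": 0.6, "twist": 0}])

```text
t: 24.35
eef_pos: [0.4283, 0.2576, 0.0345]
ee_rot: [3.14, 0.001, -0.002]
force: [0.3, -0.5, 1.2]
width: 0.0612
gripper_force: 0.0
```

Request:
arm_command(commands=[{"tx": 0, "ty": 0, "tz": 0, "twist": 0}, {"tx": 0, "ty": 0, "tz": 0, "twist": 0}, {"tx": 0, "ty": 0, "tz": 0, "twist": 0}, {"tx": 0, "ty": 0, "tz": 0, "twist": 0}, {"tx": 0, "ty": 0, "tz": 0, "twist": 0}, {"tx": 0, "ty": 0, "tz": 0, "twist": 0}, {"tx": 0, "ty": 0, "tz": 0, "twist": 0}, {"tx": 0, "ty": 0, "tz": 0, "twist": 0}], claw=0, grip_force=20)

```text
t: 25.02
eef_pos: [0.4287, 0.259, 0.036]
ee_rot: [-3.141, -0.001, -0.001]
force: [-1.8, 0.1, 5.4]
width: 0.0252
gripper_force: 20.0
```

Request:
arm_command(commands=[{"tx": 0, "ty": 0, "tz": 0, "twist": 0}, {"tx": 0, "ty": 0, "tz": 0, "twist": 0}, {"tx": 0, "ty": 0, "tz": 0, "twist": 0}, {"tx": 0, "ty": 0, "tz": 0, "twist": 0}, {"tx": 0, "ty": 0, "tz": 0, "twist": 0}, {"tx": 0, "ty": 0, "tz": 0, "twist": 0}, {"tx": 0, "ty": 0, "tz": 0, "twist": 0}, {"tx": 0, "ty": 0, "tz": 0, "twist": 0}])

```text
t: 25.68
eef_pos: [0.4286, 0.259, 0.036]
ee_rot: [-3.141, -0.0, -0.001]
force: [-2.0, 0.1, 6.0]
width: 0.0254
gripper_force: 20.0
```

Request:
arm_command(commands=[{"tx": 0, "ty": 0, "tz": 0, "twist": 0}, {"tx": 0, "ty": 0, "tz": 0, "twist": 0}, {"tx": 0, "ty": 0, "tz": 0, "twist": 0}, {"tx": 0, "ty": 0, "tz": 0, "twist": 0.035}, {"tx": 0, "ty": 0, "tz": 0, "twist": 0.07}, {"tx": 0, "ty": 0, "tz": 0, "twist": 0.1}, {"tx": 0, "ty": 0, "tz": 0, "twist": 0.14}, {"tx": 0, "ty": 0, "tz": 0, "twist": 0.17}], claw=0.65)

```text
t: 26.35
eef_pos: [0.4284, 0.2586, 0.0354]
ee_rot: [3.141, 0.0, -0.541]
force: [-0.5, -1.5, 0.3]
width: 0.0568
gripper_force: 0.0
```

Request:
arm_command(commands=[{"tx": 0, "ty": 0, "tz": 0, "twist": 0.31}, {"tx": 0, "ty": 0, "tz": 0, "twist": 0.31}, {"tx": 0, "ty": 0, "tz": 0, "twist": 0.31}, {"tx": 0, "ty": 0, "tz": 0, "twist": 0.31}, {"tx": 0, "ty": 0, "tz": 0, "twist": 0.31}, {"tx": 0, "ty": 0, "tz": 0, "twist": 0.31}, {"tx": 0, "ty": 0, "tz": 0, "twist": 0.31}, {"tx": 0, "ty": 0, "tz": 0, "twist": 0.31}])

```text
t: 27.02
eef_pos: [0.4284, 0.2586, 0.0353]
ee_rot: [3.141, -0.0, -1.516]
force: [-0.0, -0.7, -0.5]
width: 0.057
gripper_force: 0.0
```

Request:
arm_command(commands=[{"tx": 0, "ty": 0, "tz": 0, "twist": 0.02}, {"tx": 0, "ty": 0, "tz": 0, "twist": 0.02}, {"tx": 0, "ty": 0, "tz": 0, "twist": 0.02}, {"tx": 0, "ty": 0, "tz": 0, "twist": 0.02}, {"tx": 0, "ty": 0, "tz": 0, "twist": 0.02}, {"tx": 0, "ty": 0, "tz": 0, "twist": 0.02}, {"tx": 0, "ty": 0, "tz": 0, "twist": 0.02}, {"tx": 0, "ty": 0, "tz": 0, "twist": 0.02}], claw=0, grip_force=40)

```text
t: 27.68
eef_pos: [0.4272, 0.258, 0.0353]
ee_rot: [3.14, -0.001, -1.571]
force: [-6.5, 0.4, 4.0]
width: 0.0249
gripper_force: 40.0
```

Request:
arm_command(commands=[{"tx": 0, "ty": 0, "tz": 0, "twist": 0}, {"tx": 0, "ty": 0, "tz": 0, "twist": 0}, {"tx": 0, "ty": 0, "tz": 0, "twist": 0}, {"tx": 0, "ty": 0, "tz": 0, "twist": 0}, {"tx": 0, "ty": 0, "tz": -0.02, "twist": 0}, {"tx": 0, "ty": 0, "tz": -0.04, "twist": 0}, {"tx": 0, "ty": 0, "tz": -0.06, "twist": 0}, {"tx": 0, "ty": 0, "tz": -0.08, "twist": 0}])

```text
t: 28.35
eef_pos: [0.4284, 0.2585, 0.0558]
ee_rot: [3.141, -0.0, -1.572]
force: [-0.6, -0.2, -7.6]
width: 0.0247
gripper_force: 40.0
```

Request:
arm_command(commands=[{"tx": 0, "ty": 0, "tz": -0.05, "twist": 0}, {"tx": 0, "ty": 0, "tz": -0.13, "twist": 0}, {"tx": 0, "ty": 0, "tz": -0.22, "twist": 0}, {"tx": 0, "ty": 0, "tz": -0.31, "twist": 0}, {"tx": 0, "ty": 0, "tz": -0.4, "twist": 0}, {"tx": 0, "ty": 0, "tz": -0.49, "twist": 0}, {"tx": 0, "ty": 0, "tz": -0.56, "twist": 0}, {"tx": 0, "ty": 0, "tz": -0.6, "twist": 0}])

```text
t: 29.02
eef_pos: [0.4289, 0.2591, 0.2081]
ee_rot: [-3.14, 0.002, -1.572]
force: [0.3, -0.0, -7.1]
width: 0.0252
gripper_force: 40.0
```

Request:
arm_command(commands=[{"tx": 0.04, "ty": -0.02, "tz": 0, "twist": 0}, {"tx": 0.1, "ty": -0.05, "tz": 0, "twist": 0}, {"tx": 0.18, "ty": -0.1, "tz": 0, "twist": 0}, {"tx": 0.28, "ty": -0.15, "tz": 0, "twist": 0}, {"tx": 0.38, "ty": -0.21, "tz": 0, "twist": 0}, {"tx": 0.48, "ty": -0.27, "tz": 0, "twist": 0}, {"tx": 0.59, "ty": -0.33, "tz": 0, "twist": 0}, {"tx": 0.7, "ty": -0.39, "tz": 0, "twist": 0}])

```text
t: 29.68
eef_pos: [0.5255, 0.0817, 0.2043]
ee_rot: [3.139, -0.001, -1.572]
force: [0.1, 0.9, -8.0]
width: 0.0253
gripper_force: 40.0
```

Request:
arm_command(commands=[{"tx": 0.11, "ty": -0.06, "tz": 0, "twist": 0}, {"tx": 0.22, "ty": -0.12, "tz": 0, "twist": 0}, {"tx": 0.33, "ty": -0.18, "tz": 0, "twist": 0}, {"tx": 0.43, "ty": -0.24, "tz": 0, "twist": 0}, {"tx": 0.52, "ty": -0.29, "tz": 0, "twist": 0}, {"tx": 0.6, "ty": -0.33, "tz": 0, "twist": 0}, {"tx": 0.66, "ty": -0.365, "tz": 0, "twist": 0}, {"tx": 0.702, "ty": -0.385, "tz": 0, "twist": 0}])

```text
t: 30.35
eef_pos: [0.6217, -0.0941, 0.2036]
ee_rot: [3.139, -0.0, -1.573]
force: [1.3, -0.2, -8.0]
width: 0.0253
gripper_force: 40.0
```

Request:
arm_command(commands=[{"tx": 0, "ty": 0, "tz": 0, "twist": 0}, {"tx": 0, "ty": 0, "tz": 0, "twist": 0}, {"tx": 0, "ty": 0, "tz": 0.02, "twist": 0}, {"tx": 0, "ty": 0, "tz": 0.05, "twist": 0}, {"tx": 0, "ty": 0, "tz": 0.08, "twist": 0}, {"tx": 0, "ty": 0, "tz": 0.12, "twist": 0}, {"tx": 0, "ty": 0, "tz": 0.16, "twist": 0}, {"tx": 0, "ty": 0, "tz": 0.18, "twist": 0}])

```text
t: 31.02
eef_pos: [0.6209, -0.0916, 0.1583]
ee_rot: [3.139, 0.0, -1.571]
force: [-0.7, 0.1, -7.4]
width: 0.0252
gripper_force: 40.0
```

Request:
arm_command(commands=[{"tx": 0, "ty": 0, "tz": 0.02, "twist": 0}, {"tx": 0, "ty": 0, "tz": 0.05, "twist": 0}, {"tx": 0, "ty": 0, "tz": 0.08, "twist": 0}, {"tx": 0, "ty": 0, "tz": 0.1, "twist": 0}, {"tx": 0, "ty": 0, "tz": 0.1, "twist": 0}, {"tx": 0, "ty": 0, "tz": 0.1, "twist": 0}, {"tx": 0, "ty": 0, "tz": 0.1, "twist": 0}, {"tx": 0, "ty": 0, "tz": 0.1, "twist": 0}])

```text
t: 31.68
eef_pos: [0.6223, -0.092, 0.1361]
ee_rot: [-3.141, -0.0, -1.572]
force: [0.6, 0.3, -8.7]
width: 0.0253
gripper_force: 40.0
```

```bash
python3 -c "
from h import *
s=get_state();print(s['t'],s['q'],s['eef_pos'],s['ee_rot'],s['width'],s['force'])
a=snap('top','t4');b=snap('side','s4')
cv2.imwrite('pics/c4.png',np.hstack([cv2.resize(b[150:270,260:380],None,fx=4,fy=4)])[:,:,::-1])"
```

```text
31.6833 [ 1.63197290e-01  3.52728803e-01 -2.14874520e-01  2.01753611e-04
 -1.00221689e+00 -1.64147501e-01] [ 0.62233454 -0.09197325  0.13611615] [-3.14060188e+00 -8.32459607e-06 -1.57163799e+00] 0.02527480006288549 [ 0.56499832  0.33082172 -8.71025514]
```

View pics/c4.png

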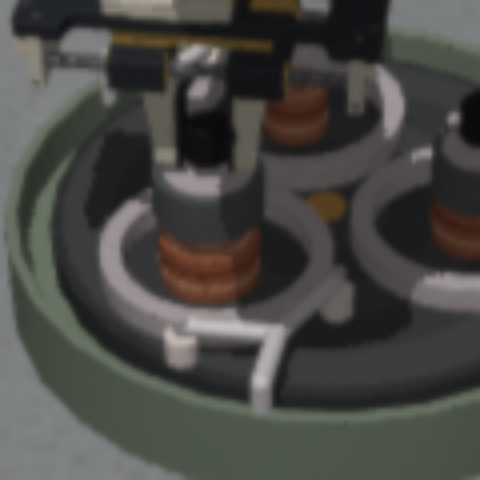

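The weight hangs just above the large blank, with body and blank aligned at about (208,220). I'll lower it to contact.

Request:
arm_command(commands=[{"tx": 0, "ty": 0, "tz": 0.01, "twist": 0}, {"tx": 0, "ty": 0, "tz": 0.02, "twist": 0}, {"tx": 0, "ty": 0, "tz": 0.03, "twist": 0}, {"tx": 0, "ty": 0, "tz": 0.038, "twist": 0}, {"tx": 0, "ty": 0, "tz": 0.044, "twist": 0}, {"tx": 0, "ty": 0, "tz": 0.048, "twist": 0}, {"tx": 0, "ty": 0, "tz": 0.048, "twist": 0}, {"tx": 0, "ty": 0, "tz": 0.048, "twist": 0}])

```text
t: 32.45
eef_pos: [0.622, -0.092, 0.1235]
ee_rot: [3.142, -0.0, -1.572]
force: [0.2, -0.4, -7.5]
width: 0.0252
gripper_force: 40.0
```

Request:
arm_command(commands=[{"tx": 0, "ty": 0, "tz": 0.001, "twist": 0}, {"tx": 0, "ty": 0, "tz": 0.002, "twist": 0}, {"tx": 0, "ty": 0, "tz": 0.003, "twist": 0}, {"tx": 0, "ty": 0, "tz": 0.004, "twist": 0}, {"tx": 0, "ty": 0, "tz": 0.005, "twist": 0}, {"tx": 0, "ty": 0, "tz": 0.006, "twist": 0}, {"tx": 0, "ty": 0, "tz": 0.006, "twist": 0}, {"tx": 0, "ty": 0, "tz": 0.006, "twist": 0}])

```text
t: 33.12
eef_pos: [0.622, -0.0919, 0.1224]
ee_rot: [-3.141, 0.0, -1.572]
force: [-1.7, 0.1, -4.0]
width: 0.0252
gripper_force: 40.0
```

Request:
arm_command(commands=[{"tx": 0, "ty": 0, "tz": 0.001, "twist": 0}, {"tx": 0, "ty": 0, "tz": 0.002, "twist": 0}, {"tx": 0, "ty": 0, "tz": 0.003, "twist": 0}, {"tx": 0, "ty": 0, "tz": 0.003, "twist": 0}, {"tx": 0, "ty": 0, "tz": 0.003, "twist": 0}, {"tx": 0, "ty": 0, "tz": 0.003, "twist": 0}, {"tx": 0, "ty": 0, "tz": 0.003, "twist": 0}, {"tx": 0, "ty": 0, "tz": 0.003, "twist": 0}])

```text
t: 33.78
eef_pos: [0.6221, -0.092, 0.1223]
ee_rot: [-3.141, -0.0, -1.571]
force: [-4.3, 1.3, 3.8]
width: 0.0249
gripper_force: 40.0
```

Request:
arm_command(commands=[{"tx": 0, "ty": 0, "tz": -0.001, "twist": 0}, {"tx": 0, "ty": 0, "tz": -0.001, "twist": 0}, {"tx": 0, "ty": 0, "tz": -0.001, "twist": 0}, {"tx": 0, "ty": 0, "tz": -0.001, "twist": 0}, {"tx": 0, "ty": 0, "tz": -0.04, "twist": 0}, {"tx": 0, "ty": 0, "tz": -0.12, "twist": 0}, {"tx": 0, "ty": 0, "tz": -0.24, "twist": 0}, {"tx": 0, "ty": 0, "tz": -0.36, "twist": 0}], claw=0.65)

```text
t: 34.45
eef_pos: [0.6216, -0.0921, 0.2124]
ee_rot: [3.14, -0.0, -1.572]
force: [1.2, 0.1, 0.4]
width: 0.0567
gripper_force: 0.0
```

Request:
arm_command(commands=[{"tx": -0.1, "ty": 0.03, "tz": 0, "twist": 0}, {"tx": -0.22, "ty": 0.08, "tz": 0, "twist": 0}, {"tx": -0.36, "ty": 0.13, "tz": 0, "twist": 0}, {"tx": -0.5, "ty": 0.19, "tz": 0, "twist": 0}, {"tx": -0.64, "ty": 0.25, "tz": 0, "twist": 0}, {"tx": -0.78, "ty": 0.31, "tz": 0, "twist": 0}, {"tx": -0.9, "ty": 0.36, "tz": 0, "twist": 0}, {"tx": -1, "ty": 0.4, "tz": 0, "twist": 0}])

```text
t: 35.12
eef_pos: [0.5214, 0.1602, 0.2125]
ee_rot: [-3.14, 0.001, -1.571]
force: [0.8, 1.2, -0.2]
width: 0.057
gripper_force: 0.0
```

Request:
arm_command(commands=[{"tx": -0.13, "ty": 0.05, "tz": 0, "twist": 0}, {"tx": -0.26, "ty": 0.1, "tz": 0, "twist": 0}, {"tx": -0.4, "ty": 0.16, "tz": 0, "twist": 0}, {"tx": -0.54, "ty": 0.22, "tz": 0, "twist": 0}, {"tx": -0.68, "ty": 0.28, "tz": 0, "twist": 0}, {"tx": -0.8, "ty": 0.33, "tz": 0, "twist": 0}, {"tx": -0.896, "ty": 0.354, "tz": 0, "twist": 0}, {"tx": -0.896, "ty": 0.354, "tz": 0, "twist": 0}])

```text
t: 35.78
eef_pos: [0.433, 0.3864, 0.212]
ee_rot: [-3.14, 0.001, -1.568]
force: [0.4, -1.0, 0.0]
width: 0.0571
gripper_force: 0.0
```

```bash
python3 -c "
from h import *
s=get_state();print(s['t'],s['q'],s['eef_pos'],s['ee_rot'],s['width'],s['force'])
a=snap('top','t5');b=snap('side','s5')
print(fit('weight_large_knob',(.622,-.092),.087),fit('weight_small_knob',(.4335,.382)))
cv2.imwrite('pics/c5.png',np.hstack([cv2.resize(a[170:350,350:530],None,fx=2.2,fy=2.2),cv2.resize(b[130:310,230:410],None,fx=2.2,fy=2.2)])[:,:,::-1])"
```

```text
35.7833 [ 1.06567156e+00  2.13127223e-01 -2.25330516e-01  3.73816077e-04
 -1.13055971e+00 -1.06326487e+00] [0.43299927 0.38642181 0.21199446] [-3.14043230e+00  1.39012277e-03 -1.56822982e+00] 0.05712123657183423 [ 0.41927004 -1.04655177  0.01572833]
[('top', 0.68, array([ 0.6237, -0.0916]), np.int64(745), np.uint64(818)), ('side', 0.98, array([ 0.6257, -0.0946]), np.int64(778), np.uint64(760))] [('top', 0.66, array([0.4336, 0.3843]), np.int64(379), np.uint64(378)), ('side', 0.91, array([0.434 , 0.3802]), np.int64(711), np.uint64(784))]
```

View pics/c5.png

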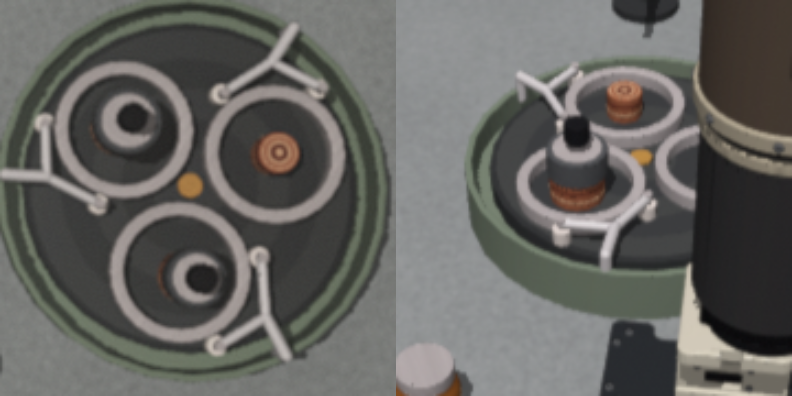

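The large weight sits centred on the large blank at about (128,118) in the top crop. The small blank is centred in its ring at (279,152). Now the small weight.

Request:
arm_command(commands=[{"tx": 0, "ty": 0, "tz": 0.06, "twist": 0}, {"tx": 0, "ty": 0, "tz": 0.2, "twist": 0}, {"tx": 0, "ty": 0, "tz": 0.34, "twist": 0}, {"tx": 0, "ty": 0, "tz": 0.47, "twist": 0}, {"tx": 0, "ty": 0, "tz": 0.58, "twist": 0}, {"tx": 0, "ty": 0, "tz": 0.65, "twist": 0}, {"tx": 0, "ty": 0, "tz": 0.69, "twist": 0}, {"tx": 0, "ty": 0, "tz": 0.702, "twist": 0}])

```text
t: 36.75
eef_pos: [0.4338, 0.3808, 0.0343]
ee_rot: [3.14, -0.002, -1.573]
force: [-0.6, -0.4, 0.1]
width: 0.0569
gripper_force: 0.0
```

Request:
arm_command(commands=[{"tx": 0, "ty": 0, "tz": 0, "twist": 0}, {"tx": 0, "ty": 0, "tz": 0, "twist": 0}, {"tx": 0, "ty": 0, "tz": 0, "twist": 0}, {"tx": 0, "ty": 0, "tz": 0, "twist": 0}, {"tx": 0, "ty": 0, "tz": 0, "twist": 0}, {"tx": 0, "ty": 0, "tz": 0, "twist": 0}, {"tx": 0, "ty": 0, "tz": 0, "twist": 0}, {"tx": 0, "ty": 0, "tz": 0, "twist": 0}], claw=0, grip_force=15)

```text
t: 37.42
eef_pos: [0.4337, 0.3825, 0.0365]
ee_rot: [-3.141, 0.001, -1.571]
force: [-4.0, 0.1, 7.4]
width: 0.0257
gripper_force: 15.0
```

Request:
arm_command(commands=[{"tx": 0, "ty": 0, "tz": 0, "twist": 0}, {"tx": 0, "ty": 0, "tz": 0, "twist": 0}, {"tx": 0, "ty": 0, "tz": 0, "twist": 0}, {"tx": 0, "ty": 0, "tz": 0, "twist": -0.035}, {"tx": 0, "ty": 0, "tz": 0, "twist": -0.07}, {"tx": 0, "ty": 0, "tz": 0, "twist": -0.1}, {"tx": 0, "ty": 0, "tz": 0, "twist": -0.14}, {"tx": 0, "ty": 0, "tz": 0, "twist": -0.17}], claw=0.65)

```text
t: 38.08
eef_pos: [0.434, 0.3822, 0.0357]
ee_rot: [-3.142, -0.0, -1.031]
force: [-0.0, -0.5, -0.6]
width: 0.0567
gripper_force: 0.0
```

Request:
arm_command(commands=[{"tx": 0, "ty": 0, "tz": 0, "twist": -0.31}, {"tx": 0, "ty": 0, "tz": 0, "twist": -0.31}, {"tx": 0, "ty": 0, "tz": 0, "twist": -0.31}, {"tx": 0, "ty": 0, "tz": 0, "twist": -0.31}, {"tx": 0, "ty": 0, "tz": 0, "twist": -0.31}, {"tx": 0, "ty": 0, "tz": 0, "twist": -0.31}, {"tx": 0, "ty": 0, "tz": 0, "twist": -0.31}, {"tx": 0, "ty": 0, "tz": 0, "twist": -0.31}])

```text
t: 38.75
eef_pos: [0.434, 0.3822, 0.0356]
ee_rot: [3.141, -0.0, -0.057]
force: [0.3, -0.4, 0.8]
width: 0.057
gripper_force: 0.0
```

Request:
arm_command(commands=[{"tx": 0, "ty": 0, "tz": 0, "twist": -0.02}, {"tx": 0, "ty": 0, "tz": 0, "twist": -0.02}, {"tx": 0, "ty": 0, "tz": 0, "twist": -0.02}, {"tx": 0, "ty": 0, "tz": 0, "twist": -0.02}, {"tx": 0, "ty": 0, "tz": 0, "twist": -0.02}, {"tx": 0, "ty": 0, "tz": 0, "twist": -0.02}, {"tx": 0, "ty": 0, "tz": 0, "twist": -0.02}, {"tx": 0, "ty": 0, "tz": 0, "twist": -0.02}], claw=0, grip_force=30)

```text
t: 39.42
eef_pos: [0.434, 0.3825, 0.0358]
ee_rot: [-3.141, -0.0, -0.001]
force: [-0.3, 1.9, -0.1]
width: 0.0254
gripper_force: 30.0
```

Request:
arm_command(commands=[{"tx": 0, "ty": 0, "tz": 0, "twist": 0}, {"tx": 0, "ty": 0, "tz": 0, "twist": 0}, {"tx": 0, "ty": 0, "tz": 0, "twist": 0}, {"tx": 0, "ty": 0, "tz": 0, "twist": 0}, {"tx": 0, "ty": 0, "tz": -0.02, "twist": 0}, {"tx": 0, "ty": 0, "tz": -0.04, "twist": 0}, {"tx": 0, "ty": 0, "tz": -0.06, "twist": 0}, {"tx": 0, "ty": 0, "tz": -0.08, "twist": 0}])

```text
t: 40.08
eef_pos: [0.4337, 0.3819, 0.0562]
ee_rot: [3.141, 0.0, -0.001]
force: [-0.6, -0.2, -3.0]
width: 0.0254
gripper_force: 30.0
```

Request:
arm_command(commands=[{"tx": 0, "ty": 0, "tz": -0.06, "twist": 0}, {"tx": 0, "ty": 0, "tz": -0.16, "twist": 0}, {"tx": 0, "ty": 0, "tz": -0.27, "twist": 0}, {"tx": 0, "ty": 0, "tz": -0.38, "twist": 0}, {"tx": 0, "ty": 0, "tz": -0.49, "twist": 0}, {"tx": 0, "ty": 0, "tz": -0.59, "twist": 0}, {"tx": 0, "ty": 0, "tz": -0.66, "twist": 0}, {"tx": 0, "ty": 0, "tz": -0.7, "twist": 0}])

```text
t: 40.75
eef_pos: [0.4343, 0.3826, 0.234]
ee_rot: [-3.139, -0.002, -0.001]
force: [-0.0, -0.2, -3.6]
width: 0.0251
gripper_force: 30.0
```

Request:
arm_command(commands=[{"tx": 0.01, "ty": 0.04, "tz": 0, "twist": 0}, {"tx": 0.03, "ty": 0.12, "tz": 0, "twist": 0}, {"tx": 0.06, "ty": 0.22, "tz": 0, "twist": 0}, {"tx": 0.09, "ty": 0.34, "tz": 0, "twist": 0}, {"tx": 0.12, "ty": 0.46, "tz": 0, "twist": 0}, {"tx": 0.15, "ty": 0.58, "tz": 0, "twist": 0}, {"tx": 0.18, "ty": 0.7, "tz": 0, "twist": 0}, {"tx": 0.21, "ty": 0.82, "tz": 0, "twist": 0}])

```text
t: 41.42
eef_pos: [0.4853, 0.1748, 0.2295]
ee_rot: [3.141, 0.002, -0.001]
force: [1.3, -0.0, -4.1]
width: 0.0257
gripper_force: 30.0
```

Request:
arm_command(commands=[{"tx": 0.03, "ty": 0.12, "tz": 0, "twist": 0}, {"tx": 0.06, "ty": 0.24, "tz": 0, "twist": 0}, {"tx": 0.09, "ty": 0.36, "tz": 0, "twist": 0}, {"tx": 0.12, "ty": 0.48, "tz": 0, "twist": 0}, {"tx": 0.15, "ty": 0.6, "tz": 0, "twist": 0}, {"tx": 0.18, "ty": 0.72, "tz": 0, "twist": 0}, {"tx": 0.21, "ty": 0.84, "tz": 0, "twist": 0}, {"tx": 0.24, "ty": 0.94, "tz": 0, "twist": 0}])

```text
t: 42.08
eef_pos: [0.5448, -0.0602, 0.2295]
ee_rot: [3.141, 0.002, -0.002]
force: [0.9, 0.3, -4.1]
width: 0.0252
gripper_force: 30.0
```

Request:
arm_command(commands=[{"tx": 0.03, "ty": 0.12, "tz": 0, "twist": 0}, {"tx": 0.06, "ty": 0.24, "tz": 0, "twist": 0}, {"tx": 0.09, "ty": 0.36, "tz": 0, "twist": 0}, {"tx": 0.12, "ty": 0.48, "tz": 0, "twist": 0}, {"tx": 0.15, "ty": 0.58, "tz": 0, "twist": 0}, {"tx": 0.17, "ty": 0.66, "tz": 0, "twist": 0}, {"tx": 0.177, "ty": 0.7, "tz": 0, "twist": 0}, {"tx": 0.177, "ty": 0.725, "tz": 0, "twist": 0}])

```text
t: 42.75
eef_pos: [0.5891, -0.2406, 0.2289]
ee_rot: [-3.141, 0.003, -0.003]
force: [-0.1, -0.4, -4.4]
width: 0.0251
gripper_force: 30.0
```

Request:
arm_command(commands=[{"tx": 0, "ty": 0, "tz": 0, "twist": 0}, {"tx": 0, "ty": 0, "tz": 0.04, "twist": 0}, {"tx": 0, "ty": 0, "tz": 0.1, "twist": 0}, {"tx": 0, "ty": 0, "tz": 0.17, "twist": 0}, {"tx": 0, "ty": 0, "tz": 0.24, "twist": 0}, {"tx": 0, "ty": 0, "tz": 0.3, "twist": 0}, {"tx": 0, "ty": 0, "tz": 0.34, "twist": 0}, {"tx": 0, "ty": 0, "tz": 0.36, "twist": 0}])

```text
t: 43.42
eef_pos: [0.589, -0.2379, 0.1389]
ee_rot: [-3.141, 0.002, 0.0]
force: [-0.4, 0.2, -3.9]
width: 0.0253
gripper_force: 30.0
```

Request:
arm_command(commands=[{"tx": 0, "ty": 0, "tz": 0, "twist": 0}, {"tx": 0, "ty": 0, "tz": 0, "twist": 0}, {"tx": 0, "ty": 0, "tz": 0, "twist": 0}, {"tx": 0, "ty": 0, "tz": 0, "twist": 0}, {"tx": 0, "ty": 0, "tz": 0, "twist": 0}, {"tx": 0, "ty": 0, "tz": 0, "twist": 0}, {"tx": 0, "ty": 0, "tz": 0, "twist": 0}, {"tx": 0, "ty": 0, "tz": 0, "twist": 0}])

```text
t: 44.08
eef_pos: [0.5901, -0.2392, 0.141]
ee_rot: [3.142, -0.0, -0.001]
force: [-0.4, 0.6, -4.0]
width: 0.0252
gripper_force: 30.0
```

Request:
arm_command(commands=[{"tx": 0.002, "ty": 0, "tz": 0.012, "twist": 0}, {"tx": 0.002, "ty": 0, "tz": 0.026, "twist": 0}, {"tx": 0.002, "ty": 0, "tz": 0.04, "twist": 0}, {"tx": 0.002, "ty": 0, "tz": 0.052, "twist": 0}, {"tx": 0.002, "ty": 0, "tz": 0.06, "twist": 0}, {"tx": 0.002, "ty": 0, "tz": 0.066, "twist": 0}, {"tx": 0.002, "ty": 0, "tz": 0.068, "twist": 0}, {"tx": 0.002, "ty": 0, "tz": 0.068, "twist": 0}])

```text
t: 44.75
eef_pos: [0.5905, -0.2392, 0.1236]
ee_rot: [3.142, 0.0, -0.001]
force: [-1.1, 1.0, -3.1]
width: 0.0252
gripper_force: 30.0
```

Request:
arm_command(commands=[{"tx": 0, "ty": 0, "tz": 0.001, "twist": 0}, {"tx": 0, "ty": 0, "tz": 0.002, "twist": 0}, {"tx": 0, "ty": 0, "tz": 0.003, "twist": 0}, {"tx": 0, "ty": 0, "tz": 0.004, "twist": 0}, {"tx": 0, "ty": 0, "tz": 0.005, "twist": 0}, {"tx": 0, "ty": 0, "tz": 0.006, "twist": 0}, {"tx": 0, "ty": 0, "tz": 0.006, "twist": 0}, {"tx": 0, "ty": 0, "tz": 0.006, "twist": 0}])

```text
t: 45.42
eef_pos: [0.5908, -0.2393, 0.1228]
ee_rot: [3.141, -0.001, -0.001]
force: [-1.2, 0.2, 1.5]
width: 0.0256
gripper_force: 30.0
```

Request:
arm_command(commands=[{"tx": 0, "ty": 0, "tz": 0, "twist": 0}, {"tx": 0, "ty": 0, "tz": 0, "twist": 0}, {"tx": 0, "ty": 0, "tz": 0, "twist": 0}, {"tx": 0, "ty": 0, "tz": 0, "twist": 0}, {"tx": 0, "ty": 0, "tz": -0.04, "twist": 0}, {"tx": 0, "ty": 0, "tz": -0.12, "twist": 0}, {"tx": 0, "ty": 0, "tz": -0.24, "twist": 0}, {"tx": 0, "ty": 0, "tz": -0.4, "twist": 0}], claw=0.65)

```text
t: 46.08
eef_pos: [0.5891, -0.2388, 0.2216]
ee_rot: [-3.141, 0.005, -0.001]
force: [2.0, -0.6, -0.1]
width: 0.057
gripper_force: 0.0
```

Request:
arm_command(commands=[{"tx": -0.1, "ty": -0.12, "tz": -0.05, "twist": 0}, {"tx": -0.15, "ty": -0.25, "tz": -0.1, "twist": 0}, {"tx": -0.2, "ty": -0.4, "tz": -0.1, "twist": 0}, {"tx": -0.25, "ty": -0.55, "tz": -0.1, "twist": 0}, {"tx": -0.3, "ty": -0.7, "tz": -0.1, "twist": 0}, {"tx": -0.3, "ty": -0.85, "tz": -0.1, "twist": 0}, {"tx": -0.3, "ty": -1, "tz": -0.1, "twist": 0}, {"tx": -0.3, "ty": -1, "tz": -0.1, "twist": 0}])

```text
t: 46.75
eef_pos: [0.516, 0.0157, 0.2488]
ee_rot: [-3.14, -0.003, 0.003]
force: [0.2, -0.3, -1.2]
width: 0.0572
gripper_force: 0.0
```

Request:
arm_command(commands=[{"tx": 0, "ty": -0.15, "tz": 0, "twist": 0}, {"tx": 0, "ty": -0.3, "tz": 0, "twist": 0}, {"tx": 0, "ty": -0.45, "tz": 0, "twist": 0}, {"tx": 0, "ty": -0.6, "tz": 0, "twist": 0}, {"tx": 0, "ty": -0.75, "tz": 0, "twist": 0}, {"tx": 0, "ty": -0.9, "tz": 0, "twist": 0}, {"tx": 0, "ty": -1, "tz": 0, "twist": 0}, {"tx": 0, "ty": -1, "tz": 0, "twist": 0}])

```text
t: 47.42
eef_pos: [0.5161, 0.2651, 0.2476]
ee_rot: [-3.141, -0.001, 0.002]
force: [0.7, -0.5, -0.1]
width: 0.0569
gripper_force: 0.0
```

```bash
python3 -c "
from h import *
a=snap('top','t6');b=snap('side','s6')
print(fit('weight_large_knob',(.622,-.092),.087),fit('weight_small_knob',(.5906,-.2392),.087))
cv2.imwrite('pics/c6.png',np.hstack([cv2.resize(a[170:350,350:530],None,fx=2.2,fy=2.2),cv2.resize(b[130:310,230:410],None,fx=2.2,fy=2.2)])[:,:,::-1])"
```

```text
[('top', 0.78, array([ 0.6228, -0.0898]), np.int64(772), np.uint64(819)), ('side', 0.87, array([ 0.6349, -0.0979]), np.int64(483), np.uint64(754))] [('top', 0.88, array([ 0.5896, -0.2373]), np.int64(461), np.uint64(456))]
```

View pics/c6.png

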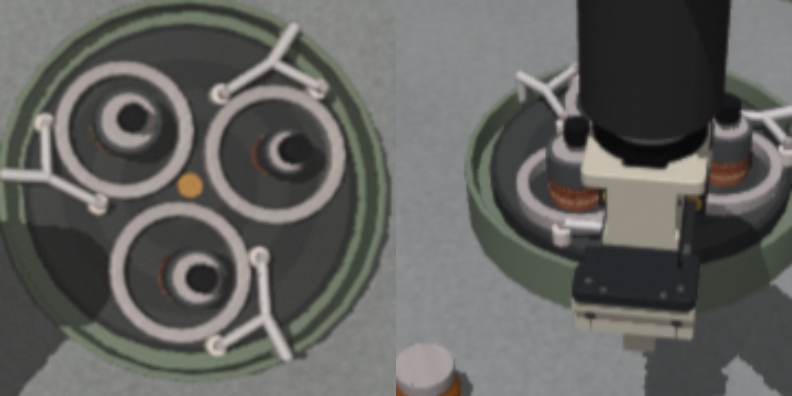

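The top crop shows all three rings loaded, with upright, centred weights at (130,118) and (292,150). The third load is still at (203,277).

```bash
python3 -c "
from station import job_done
print(job_done())"
```

```text
the job is handed in; nothing more can be done
None
```

The job is handed in at about 47 s: each empty ring holds an agate blank with its matching weight centred on it, every piece was set down gently, and the third load, the block and the jar were not touched.

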